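Start the eared collar nut on the pipe clamp's stud

TASK

Start the collar nut with the two ears on the stud of the pipe clamp: set it down over the stud so that it rests on the end of the thread with its ears along the strap, turn it back (anticlockwise seen from above) until the thread drops in and the collar comes down on the strap, then turn it clockwise under the thread until it stops, with its ears about along the strap again. Let go and leave it there, lying flat on the strap.

Things in the scene. Friction and masses are not known exactly. Their poses are not given: they have to be found in the camera images.
- ear_nut: Steel hex nut, 50 mm across flats, 45 tall, standing on a 72 mm round collar 6 thick with two opposite flat ears reaching 50 mm from the axis; 0.25-0.5 kg. Origin: axis at the collar's underside; z up, x to an ear. Flats face 30, 90, 150 deg from x: grip across two, above the collar. 37 mm bore, two lugs in line with the ears, 24 mm apart; half a turn is the same. Two other nuts nearby have no ears.
- clamp: Grey pipe clamp fixed to the bench: base 200 x 120 mm, over it a flat steel strap 190 x 72, its top 60 mm above the bench, bridging to a 240 mm pipe. In its middle a steel stud, the only thing higher: 18 mm core, nose tapering from 22 mm above the strap to 7 mm wide at 50. Two-start thread, 32 mm over crests, 11-17 mm above the strap. Origin: stud axis at bench level; z up, x along the strap.
- stud_thread (a point): On the stud's axis 15 mm above the strap: the nut's origin when, ears along the strap (within 25 deg), its lugs rest on the crests. Teeth stop it turning clockwise there beyond 30 deg. Turned back (anticlockwise from above) 35 to 100 deg from along the strap, best 65, the lugs stand over the gaps and it drops 15 mm if let fall or lowered.
- stud_seat (a point): On the stud's axis at the strap's top, 60 mm above the bench: the nut's origin when dropped in, collar on the strap. Down there, turned clockwise again, its lugs run under the crests (3 mm of play in height) to a stop with the ears about 10 deg clockwise of along the strap.
Things that resemble listed ones, but are neither listed nor needed, are in the scene too. Leave any blue, pink or red look-alike of the ear_nut alone.

How it is judged (in metres and radians):
On the way, in this order (a step that is already met when the one before it is completed fails the run):
1. the nut rests on the end of the stud's thread: on the axis within 8 mm, upright, ears along the strap within 25 degrees, underside 11 to 18 mm above the strap, bearing on the stud (horizontal distance between ear_nut and stud_seat below 0.008 m and angle between ear_nut's own z axis and vertical below 0.15 rad and z of ear_nut in the frame of clamp between 0.071 and 0.078 m and angle between the x axis of ear_nut and the x axis of clamp, either way round below 0.44 rad and contact force between ear_nut and clamp above 0.3 N), for 0.2 s.
2. turned back, the thread has dropped in: ears more than 30 degrees from the strap's direction, underside within 4 mm of the strap (horizontal distance between ear_nut and stud_seat below 0.008 m and angle between ear_nut's own z axis and vertical below 0.15 rad and z of ear_nut in the frame of clamp below 0.064 m and angle between the x axis of ear_nut and the x axis of clamp, either way round above 0.52 rad), for 0.2 s.
At the end, for the whole second after the job is handed in: The eared nut lies on the strap round the stud (on the axis within 8 mm, underside within 4 mm of the strap, upright within 8 degrees), its ears within 23 degrees of the strap's direction so that its lugs are under the thread, released and at rest (horizontal distance between ear_nut and stud_seat below 0.008 m and angle between ear_nut's own z axis and vertical below 0.15 rad and z of ear_nut in the frame of clamp below 0.064 m and angle between the x axis of ear_nut and the x axis of clamp, either way round below 0.4 rad and linear speed of ear_nut below 0.02 m/s and angular speed of ear_nut below 0.2 rad/s); the robot touches nothing.
It also fails if it takes over 45 s, if anything falls off the work surface, if the arm or the gripper's body presses on something with over 40 N, if the wrist force passes 120 N, or if a joint passes its speed limit or range.

ROBOT

A 6-joint arm with a two-finger parallel gripper is mounted at the origin on the work surface. World frame = base frame: x ahead of the robot, y to its left, z up, the work surface at z = 0. Lengths are in mm, angles in rad, forces in N, time in s.
With the tool pointing down it reaches from about 400 to 925 mm from the base axis. Payload 12.5 kg.
Tool frame: the origin (TCP) lies at the very end of the fingers, on their centre line; the grasp point (between the pads) lies env.grip_point_offset behind it (env.grip_point_offset is the distance from the TCP to the grasp point, in mm); y points along the fingers, z is the direction in which the jaws open and shut, and the axes are right-handed (so a half turn about y gives the same grasp; the last joint's range is limited). The gripper opens to 95 mm and grips with 3 to 60 N. Pads are 20 mm wide; open, the fingers measure 119 mm over their backs; the gripper's body (75 mm by 180 mm) begins 59 mm behind the grasp point.
Start: joints at [1.048, 0.491, 1.559, -0, 1.092, -0.106], TCP at [253.009, 571.519, 214.661] pointing down, gripper open.
Joint ranges: [-3.1, 3.1], [-0.84, 2.19], [0.05, 2.79], [-1.13, 4.28], [0.06, 2.93], [-2.69, 2.69]. Speed limits (rad/s): [2.22, 2.22, 2.79, 3.14, 3.14, 3.14].

INTERFACE

Orientations are given as [roll, pitch, yaw] about the fixed x, y, z axes, in that order (R = Rz(yaw) Ry(pitch) Rx(roll)).
In Python, from cell import readout, read_camera, env, nets gives the robot as it stands.
- The arm moves only by the tool apply_moves, never from a script. Its argument "increments" is a list of rows, each a list of 3 entries, a list of its own where there are three numbers: the shift along the tool's x, y, z in cm, then the turn, a rotation vector about the tool's x, y, z in degrees, then the finger opening in cm, from 0 to 9.51. A call has exactly 5 rows; each row shifts and turns the pose as measured when the row begins, along the tool's axes as they then stand; what a row does not reach is not made up. A row lasts 1/8 s, in which the tool goes at most 62.5 mm and 10.7 degrees, less where a joint would pass 70% of its speed; a pose out of reach is approached as far as the arm can. A call with a gripper value outside its range is refused whole. The fingers move at their own pace and stop on an object; the grip force is fixed at half the most. Time passes only in rows, so rows that do not move let the fingers close, or fill a call up. It gives the time, the measured TCP pose, the force and the opening at its end, in the units of the state.
- readout.state(): the state, without advancing time (a new reading comes with each control period).
- read_camera(name): name is "side" or "top" or "wrist"; returns a dict with "img" (480x640x3 uint8, red, green, blue), "vfov" (degrees; the focal length in pixels is half the picture's height over the tangent of half this angle, whatever the lens; pixels are square), "cx", "cy" (the principal point, pixels), "rvec" (rotation vector, rad) and "tvec" (3), from world to camera coordinates, as OpenCV has them; the wrist camera has in their place "mount" (4x4, takes a point from camera to tool coordinates, whose origin is the TCP and whose axes are the tool frame's). Camera axes: x right, y down, z forward; pixel columns grow to the right and rows downward; lengths in mm; the calibration is good to about 2 mm. A picture is of the moment at which its call begins: read the wrist's pose just before it. There is no depth.
- env.job_done(): hands the job in, once; it reports no verdict.
Trained networks look in a picture, given as the dict that the camera call returned (one of the last four; its "shot" number tells which), for a name from the list of things; names that differ only in an ending like _2 or _b are one class to them, and where a whole thing is asked for, a point or a joint stands for the part that bears it (a point fixed in the world has none). Each returns a list of dicts, best first, with "confidence" (0 to 1); they miss things now and then, are a little off and sometimes report something else, mostly with a low value. They report only what shows in the picture. A call takes as long as a camera call. They do not tell look-alikes from the thing itself.
- nets.look_for(picture, thing): "point" ([x, y, z] in mm, in the coordinates of the camera as it stood for that picture, good to about 4 mm: the middle of the surface that is visible of it).
- nets.mark_of(picture, thing): "point" ([x, y, z] in mm, in the coordinates of the camera as it stood for that picture, good to about 4 mm: a listed point, or the origin of a listed thing).
The state is a dict: "t": time; "joints": joint angles; "qvel": joint speeds; "tau": joint torques, N m; "eef_pos": TCP position; "tcp_rot": TCP orientation; "ft_force": force on the tool from outside, world axes, zero at the start; "moment": the same for the moment, N m; "opening": opening from 0.0 (shut) to 1.0 (fully open).
Only numpy, scipy, OpenCV 4.12 (cv2) and the standard library are available. Lean on these libraries where they do the work, as an engineer would, in place of code of your own. Each camera call takes 0.05 s, during which the arm holds its last target. There are 200 camera calls.

## Working session

There is one attempt and no reset: what is moved stays moved. The work goes in short steps, Python scripts to look and compute and a tool call to move; the robot and the scene stay as the last step left them, time stands still between calls to the robot, and variables do not carry over. Pictures are saved under pics/ and viewed, about 8 in all and at most 12, crops included, and the job is handed in when it is done.

Besides the shell and the picture viewer there is one more tool, called after "Emit:" by a JSON object that holds its "fn" and its "kwargs", one argument or row to a line. apply_moves: Moves the arm, as the interface text tells. Its arguments: {"type":"object","properties":{"increments":{"type":"array"}},"required":["increments"]}

```bash
ls; mkdir -p pics; cat > h.py <<'E'
import numpy as np, cv2
from scipy.spatial.transform import Rotation as R
from cell import readout, read_camera, env, nets
def toolT(s):
    T=np.eye(4); T[:3,:3]=R.from_euler('xyz',s['tcp_rot']).as_matrix(); T[:3,3]=s['eef_pos']; return T
def shot(name):
    s=readout.state(); p=read_camera(name)
    if 'mount' in p: C=toolT(s)@np.array(p['mount'])
    else:
        Rm=cv2.Rodrigues(np.array(p['rvec'],float))[0]; C=np.eye(4); C[:3,:3]=Rm.T; C[:3,3]=-Rm.T@np.array(p['tvec'],float).ravel()
    return p,C
def f(p): return 240/np.tan(np.radians(p['vfov'])/2)
def w2p(p,C,X):
    c=np.linalg.inv(C)@np.append(X,1); return [p['cx']+f(p)*c[0]/c[2],p['cy']+f(p)*c[1]/c[2]]
def p2w(p,C,uv,z):
    d=C[:3,:3]@np.array([(uv[0]-p['cx'])/f(p),(uv[1]-p['cy'])/f(p),1]); return C[:3,3]+d*(z-C[2,3])/d[2]
def save(p,n): cv2.imwrite('pics/'+n+'.png',p['img'][:,:,::-1])
E
cat > a.py <<'E'
from h import *
np.set_printoptions(precision=1,suppress=True)
s=readout.state(); print(s); print(env.grip_point_offset); print(toolT(s)[:3,:3])
for n in ['top','side','wrist']:
    p,C=shot(n); save(p,n+'0'); print(n,C[:3,3],p['vfov'])
    for fn,th in [('mark_of','ear_nut'),('look_for','ear_nut'),('mark_of','clamp'),('mark_of','stud_seat')]:
        for d in getattr(nets,fn)(p,th)[:5]:
            X=(C@np.append(d['point'],1))[:3]; print(fn,th,round(d['confidence'],2),X,np.array(w2p(p,C,X)))
E
python3 a.py
```

```text
pics
{'t': 0.0, 'joints': array([ 1. ,  0.5,  1.6,  0. ,  1.1, -0.1]), 'qvel': array([ 0.,  0.,  0.,  0., -0.,  0.]), 'tau': array([ -0. , -61.3, -25.8,   0.1,   0. ,  -0. ]), 'eef_pos': array([252.9, 571.3, 214. ]), 'tcp_rot': array([-1.6,  0. , -0.4]), 'ft_force': array([ 1.1, -0.8, -0.3]), 'moment': array([ 0. , -0.1,  0.1]), 'opening': 0.9994225656438425}
18.8
[[ 0.9 -0.   0.4]
 [-0.4 -0.   0.9]
 [-0.  -1.  -0. ]]
top [404.6  35.6 930.5] 42.69545074377207
mark_of ear_nut 0.82 [647.6  -7.5  -2.4] [342.5 165.2]
mark_of ear_nut 0.71 [641.6 145.8   1. ] [244. 170.]
mark_of ear_nut 0.69 [513.9 -47.2   0.2] [370.6 249.8]
mark_of ear_nut 0.6 [403.2 203.1  -3.3] [206.2 325.8]
look_for ear_nut 0.85 [404.3 199.6   2.9] [207.8 325.1]
look_for ear_nut 0.81 [635.  145.1   7.8] [243.9 173.1]
look_for ear_nut 0.65 [509.2 -44.7   5.3] [369.3 252.4]
look_for ear_nut 0.57 [639.3  -4.5   6.3] [340.9 169.1]
mark_of clamp 0.86 [ 576.2 -242.2   -0.4] [495.9 207.6]
mark_of clamp 0.71 [644.1 149.3  -3.2] [242.1 169.2]
mark_of stud_seat 0.74 [ 571.4 -243.2   63.9] [509.7 202.5]
side [  70.2 -430.8  606.4] 42.1748123715024
mark_of ear_nut 0.96 [402.5 208.6  -1.4] [192.4 238.4]
mark_of ear_nut 0.92 [635.8 147.5  -0.2] [335.5 194.5]
mark_of ear_nut 0.84 [511.3 -49.7   0.8] [368.2 297.5]
mark_of ear_nut 0.59 [646.3  -3.1  -3.6] [409.2 239.3]
look_for ear_nut 0.96 [500.2 -59.2  27.8] [368.7 291.1]
look_for ear_nut 0.86 [628.2 -11.9  18.9] [407.  235.9]
look_for ear_nut 0.69 [621.6 134.7  20.3] [334.9 191.4]
look_for ear_nut 0.59 [397.8 190.2  21.6] [194.8 234.1]
mark_of clamp 0.68 [ 573.6 -247.8   -1. ] [520.3 363.1]
mark_of clamp 0.33 [638.7 145.6  -1.4] [337.6 194.9]
mark_of stud_seat 0.64 [ 570.8 -240.2   59.6] [524.9 327.7]
wrist [175.2 605.4 383.4] 61.75495215806979
```

View pics/top0.png

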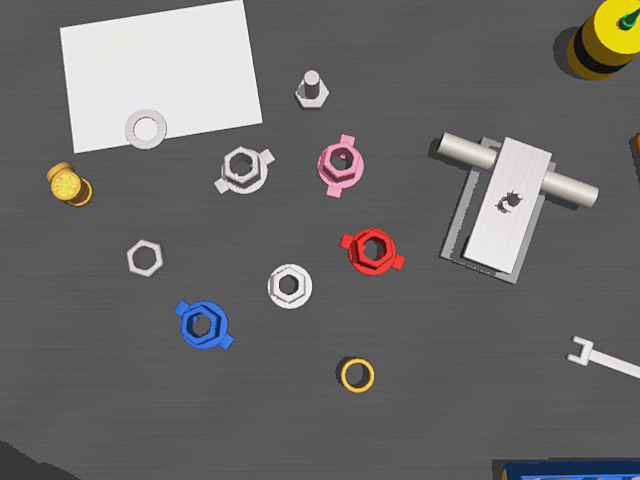

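View pics/side0.png

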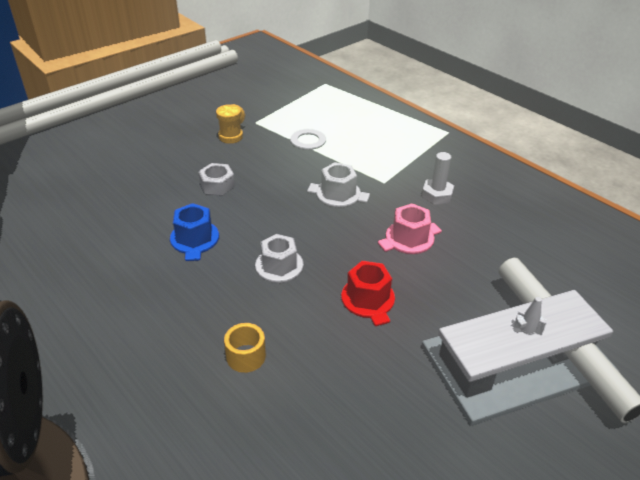

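The steel eared nut is at top px (243,171), with ears at about (221,187) and (267,155). The blue, pink and red ones are look-alikes. The strap corners are at about (509,138), (551,151), (514,275) and (463,260), with the stud at (510,203).

```bash
cat > b.py <<'E'
from h import *
np.set_printoptions(precision=1,suppress=True)
p,C=shot('top')
a=p2w(p,C,(221,187),6);b=p2w(p,C,(267,155),6);print('nut',a,b,np.degrees(np.arctan2(*(b-a)[1::-1]))%180,(a+b)/2)
q=[p2w(p,C,u,60) for u in [(509,138),(551,151),(514,275),(463,260)]]
print('strap',np.array(q),sum(q)/4)
for i,j in [(3,0),(2,1)]: print(np.degrees(np.arctan2(*(q[j]-q[i])[1::-1]))%180, np.linalg.norm(q[j]-q[i]))
s=readout.state();T=toolT(s);print(s['joints']);print(T)
print('to nut, tool cm',T[:3,:3].T@(np.array([640,147,150])-T[:3,3])/10, 'zaxis deg',np.degrees(np.arctan2(T[1,2],T[0,2])))
E
python3 b.py
```

```text
nut [614.2 180.5   6. ] [663.7 109.5   6. ] 124.85889257132123 [638.9 145.    6. ]
strap [[ 668.1 -249.2   60. ]
 [ 647.5 -309.3   60. ]
 [ 467.5 -244.2   60. ]
 [ 490.  -173.    60. ]] [ 568.3 -243.9   60. ]
156.82922324541107 193.78038051337927
160.12566047771173 191.47473409085165
[ 1.   0.5  1.6 -0.   1.1 -0.1]
[[  0.9   0.    0.4 253. ]
 [ -0.4   0.    0.9 571.5]
 [  0.   -1.    0.  214.7]
 [  0.    0.    0.    1. ]]
to nut, tool cm [ 52.6   6.5 -23.2] zaxis deg 66.11838022443615
```

Emit:
{"fn": "apply_moves", "kwargs": {
  "increments": [
    [[5.2,0,-2.3],[0,10.6,0],9.5],
    [[5.5,0,-1.3],[0,10.6,0],9.5],
    [[5.7,0,-0.25],[0,10.6,0],9.5],
    [[5.6,0,0.8],[0,10.6,0],9.5],
    [[5.4,0,1.8],[0,10.6,0],9.5]
  ]
}}

```text
t: 1.42
eef_pos: [445.5, 357.0, 214.6]
tcp_rot: [-1.57, 0.001, -1.355]
ft_force: [0.4, 1.0, 0.5]
opening: 1.002
```

```bash
cat > go.py <<'E'
# go.py x y z zang : remaining tool motion
import sys
from h import *
np.set_printoptions(precision=2,suppress=True)
x,y,z,a=map(float,sys.argv[1:])
s=readout.state();T=toolT(s);d=np.array([x,y,z])-T[:3,3]
za=np.degrees(np.arctan2(T[1,2],T[0,2]))
print('pos',T[:3,3],'zang',za,'tilt y',T[:3,1],'q',np.degrees(s['joints']),'F',s['ft_force'],'open',s['opening']*95,'t',s['t'])
print('world d',d,'tool d cm',T[:3,:3].T@d/10,'turn y',(za-a+90)%180-90, za-a)
E
python3 go.py 640 147 200 -25
```

```text
pos [445.53 356.98 214.62] zang 12.367876030583856 tilt y [ 0.  0. -1.] q [32.06 23.69 97.13  0.04 59.09 19.67] F [0.44 0.99 0.51] open 95.23333253084466 t 1.425
world d [ 194.47 -209.98  -14.62] tool d cm [24.68  1.45 14.5 ] turn y 37.36787603058386 37.36787603058386
```

Emit:
{"fn": "apply_moves", "kwargs": {
  "increments": [
    [[4.95,0.3,2.9],[0,9.4,0],9.5],
    [[4.4,0.3,3.65],[0,9.4,0],9.5],
    [[3.75,0.3,4.3],[0,9.4,0],9.5],
    [[3.0,0.3,4.9],[0,9.2,0],9.5],
    [[2.2,0.3,5.3],[0,0,0],9.5]
  ]
}}

```text
t: 2.05
eef_pos: [642.9, 136.1, 200.3]
tcp_rot: [-1.569, 0.004, -2.033]
ft_force: [0.6, 0.7, 0.1]
opening: 0.995
```

```bash
python3 go.py 640 147 200 -25; cat > c.py <<'E'
from h import *
import sys
np.set_printoptions(precision=1,suppress=True)
p,C=shot('wrist'); save(p,sys.argv[1]); print(C)
for th in sys.argv[2:]:
    for d in nets.mark_of(p,th)[:4]:
        X=(C@np.append(d['point'],1))[:3]; print(th,round(d['confidence'],2),X,np.array(w2p(p,C,X)))
import pickle; pickle.dump(({k:v for k,v in p.items() if k!='img'},C),open('last.pkl','wb'))
E
python3 c.py w1 ear_nut
```

```text
pos [642.94 136.08 200.3 ] zang -26.473115947454996 tilt y [ 0.  0. -1.] q [ 6.15 31.46 85.55  0.13 62.78 32.56] F [0.6  0.68 0.07] open 94.55012831606419 t 2.05
world d [-2.94 10.92 -0.3 ] tool d cm [-0.85  0.03 -0.75] turn y -1.4731159474549997 -1.4731159474549962
[[  0.9  -0.4  -0.1 679.3]
 [ -0.4  -0.9  -0.3 211. ]
 [  0.    0.3  -1.  369.4]
 [  0.    0.    0.    1. ]]
ear_nut 0.94 [512.  -46.8   0.8] [283.4 411.6]
ear_nut 0.86 [639.1 142.7  -3.9] [308.8 208.8]
ear_nut 0.59 [647.5  -5.2  -0.1] [380.7 331.9]
ear_nut 0.56 [404.4 202.5  -1.7] [ 66.9 260.9]
```

View pics/w1.png

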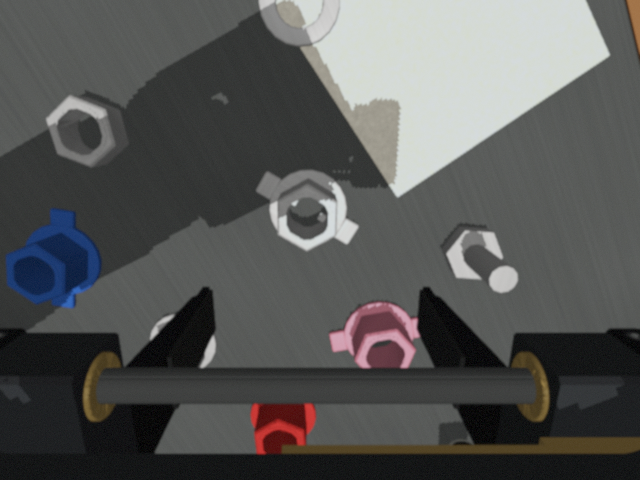

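```bash
cat > d.py <<'E'
from h import *
import sys,pickle
np.set_printoptions(precision=1,suppress=True)
p,C=pickle.load(open('last.pkl','rb'))
v=list(map(float,sys.argv[2:]));z=float(sys.argv[1])
q=[p2w(p,C,v[i:i+2],z) for i in range(0,len(v),2)];print(np.array(q),'mean',sum(q)/len(q))
for i in range(0,len(q)-1,2): print(np.degrees(np.arctan2(*(q[i]-q[i+1])[1::-1]))%180,np.linalg.norm(q[i]-q[i+1]))
E
python3 d.py 5 268 184 347 233; python3 d.py 48 307 230
python3 - <<'E'
import cv2
i=cv2.imread('pics/w1.png')[150:270,240:370];cv2.imwrite('pics/w1c.png',cv2.resize(i,None,fx=5,fy=5,interpolation=2))
E
```

```text
[[617.3 181.3   5. ]
 [661.7 107.6   5. ]] mean [639.5 144.5   5. ]
121.09907184478267 86.13012493590382
[[635.3 136.9  48. ]] mean [635.3 136.9  48. ]
```

View pics/w1c.png

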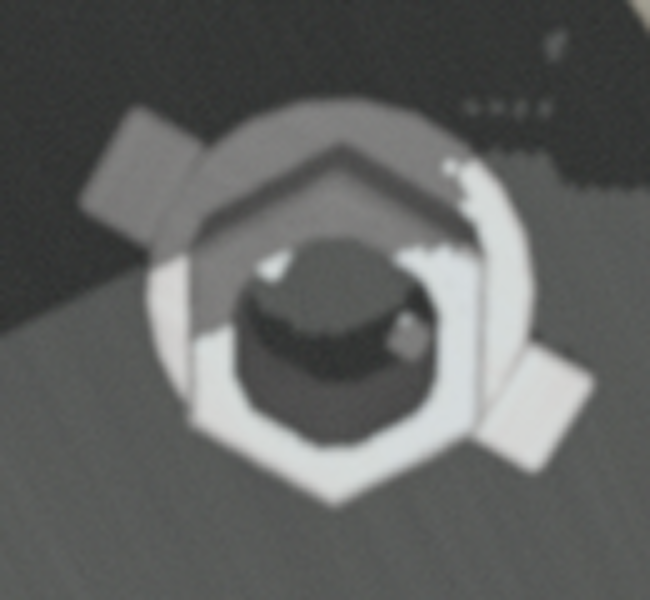

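```bash
python3 d.py 6 262 181 353 235.6; python3 d.py 45 307.4 218.6;python3 d.py 51 307.4 218.6;  python3 go.py 639.5 145 20 -26.5
```

```text
[[613.9 186.2   6. ]
 [665.8 103.1   6. ]] mean [639.8 144.6   6. ]
121.95954410180597 98.02405039650213
[[639.6 144.8  45. ]] mean [639.6 144.8  45. ]
[[640.3 146.   51. ]] mean [640.3 146.   51. ]
pos [644.56 133.3  199.36] zang -26.598512395681276 tilt y [ 0.  0. -1.] q [ 5.91 31.6  85.45  0.08 62.75 32.47] F [-0.96  0.89 -0.48] open 95.01339157627154 t 2.15
world d [  -5.06   11.7  -179.36] tool d cm [-0.77 17.94 -1.02] turn y -0.09851239568126857 -0.09851239568127568
```

Emit:
{"fn": "apply_moves", "kwargs": {
  "increments": [
    [[-0.8,3,-1.0],[0,1.4,0],9.5],
    [[0,5,0],[0,0,0],9.5],
    [[0,5,0],[0,0,0],9.5],
    [[0,3,0],[0,0,0],9.5],
    [[0,0,0],[0,0,0],9.5]
  ]
}}

```text
t: 2.78
eef_pos: [639.6, 146.4, 36.0]
tcp_rot: [-1.567, 0.005, -2.061]
ft_force: [0.2, 0.1, 0.4]
opening: 0.995
```

```bash
python3 go.py 639.7 144.8 13 -28
```

```text
pos [639.6  146.39  36.02] zang -28.085673371574575 tilt y [ 0.01  0.   -1.  ] q [ 7.09 42.2  93.34  0.14 44.14 35.08] F [0.15 0.11 0.39] open 94.55528003730802 t 2.775
world d [  0.1   -1.59 -23.02] tool d cm [0.15 2.3  0.08] turn y -0.08567337157457189 -0.08567337157457544
```

Emit:
{"fn": "apply_moves", "kwargs": {
  "increments": [
    [[0.15,1.8,0.1],[0,0,0],9.5],
    [[0,0.5,0],[0,0,0],9.5],
    [[0,0,0],[0,0,0],4.0],
    [[0,0,0],[0,0,0],4.0],
    [[0,0,0],[0,0,0],4.0]
  ]
}}

```text
t: 3.4
eef_pos: [641.7, 145.3, 15.9]
tcp_rot: [-1.562, 0.008, -2.06]
ft_force: [-0.3, 1.0, -0.0]
opening: 0.738
```

Emit:
{"fn": "apply_moves", "kwargs": {
  "increments": [
    [[0,0,0],[0,0,0],4.0],
    [[0,0,0],[0,0,0],4.0],
    [[0,0,0],[0,0,0],4.0],
    [[0,0,0],[0,0,0],4.0],
    [[0,0,0],[0,0,0],4.0]
  ]
}}

```text
t: 4.03
eef_pos: [641.7, 145.4, 16.5]
tcp_rot: [-1.562, 0.008, -2.061]
ft_force: [0.6, -0.4, 0.5]
opening: 0.524
```

```bash
python3 go.py 639.7 144.8 13 -28
```

```text
pos [641.67 145.35  16.47] zang -28.064129451282113 tilt y [ 0.01  0.   -1.  ] q [ 6.97 43.75 93.79  0.16 41.8  34.91] F [ 0.61 -0.4   0.47] open 49.77647589428721 t 4.025
world d [-1.97 -0.55 -3.47] tool d cm [ 0.14  0.34 -0.15] turn y -0.06412945128211334 -0.06412945128211334
```

Emit:
{"fn": "apply_moves", "kwargs": {
  "increments": [
    [[0,-5,0],[0,0,0],4.0],
    [[0,-6,0],[0,0,0],4.0],
    [[5.0,-3,1.9],[0,-4.6,0],4.0],
    [[5.2,-2,1.5],[0,-4.6,0],4.0],
    [[5.3,-2,1.05],[0,-4.6,0],4.0]
  ]
}}

```text
t: 4.65
eef_pos: [617.1, -16.4, 196.2]
tcp_rot: [-1.568, 0.003, -1.807]
ft_force: [0.7, 0.7, -5.6]
opening: 0.529
```

```bash
python3 go.py 581 -303 220 8.5
```

```text
pos [617.12 -16.37 196.24] zang -13.526999667713216 tilt y [ 0.  0. -1.] q [-7.71 28.48 91.79  0.16 59.58  5.73] F [ 0.66  0.68 -5.56] open 50.26691522741268 t 4.65
world d [ -36.12 -286.63   23.76] tool d cm [28.71 -2.45  3.2 ] turn y -22.026999667713213 -22.026999667713216
```

Emit:
{"fn": "apply_moves", "kwargs": {
  "increments": [
    [[5.7,-0.6,0.6],[0,-4.4,0],4.0],
    [[5.7,-0.5,0.2],[0,-4.4,0],4.0],
    [[5.7,-0.5,-0.25],[0,-4.4,0],4.0],
    [[5.6,-0.5,-0.7],[0,-4.4,0],4.0],
    [[5.5,-0.4,-1.1],[0,-4.4,0],4.0]
  ]
}}

```text
t: 5.28
eef_pos: [579.2, -306.7, 220.3]
tcp_rot: [-1.569, 0.003, -1.409]
ft_force: [1.3, 0.3, -4.2]
opening: 0.527
```

Emit:
{"fn": "apply_moves", "kwargs": {
  "increments": [
    [[0,0,0],[0,0,0],4.0],
    [[0,0,0],[0,0,0],4.0],
    [[0,0,0],[0,0,0],4.0],
    [[0,0,0],[0,0,0],4.0],
    [[0,0,0],[0,0,0],4.0]
  ]
}}

```text
t: 5.9
eef_pos: [578.1, -307.2, 218.2]
tcp_rot: [-1.572, 0.006, -1.411]
ft_force: [0.2, -0.4, -4.4]
opening: 0.526
```

```bash
python3 go.py 581 -303 220 8.5;  python3 c.py w2 clamp stud_seat stud_thread ear_nut
```

```text
pos [ 578.09 -307.24  218.23] zang 9.168637293367366 tilt y [-0.    0.01 -1.  ] q [-33.84  30.51  84.4    0.2   65.36 -43.09] F [ 0.19 -0.39 -4.43] open 49.951788038743544 t 5.9
world d [2.91 4.24 1.77] tool d cm [-0.37 -0.18  0.35] turn y 0.6686372933673681 0.6686372933673663
[[   1.     0.2    0.   564.4]
 [   0.2   -0.9   -0.3 -225.1]
 [  -0.     0.3   -1.   387.4]
 [   0.     0.     0.     1. ]]
clamp 0.97 [ 575.4 -242.5    0.2] [324.9 143.3]
stud_seat 0.78 [ 571.2 -246.7   56.5] [320.3 151.3]
stud_seat 0.73 [ 579.2 -310.   198.6] [318.4 298. ]
stud_thread 0.76 [ 569.  -244.9   70.9] [318.  149.8]
ear_nut 0.95 [ 576.6 -307.4  199.7] [314.1 293.4]
ear_nut 0.21 [ 571.8 -244.    58.4] [321.6 148.2]
```

View pics/w2.png

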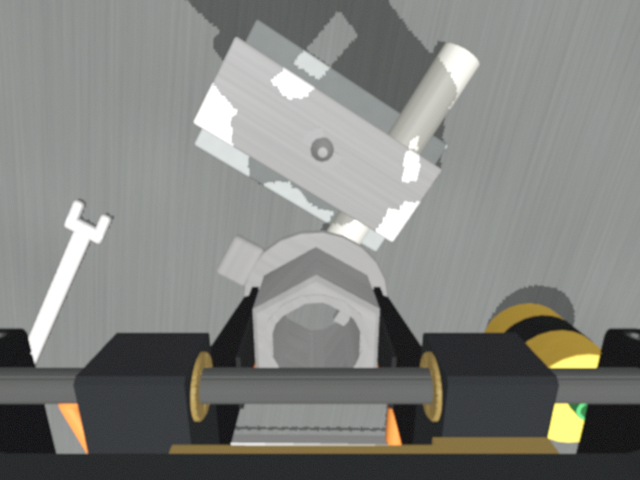

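The stud is at px (321,149) and the strap corners are about (236,38), (441,170), (393,241) and (195,124). The held nut is upright, with its left ear near (240,258).

```bash
python3 d.py 60 236 38 441 170 195 124 393 241; python3 d.py 100 322 149;python3 d.py 75 322 149
python3 - <<'E'
import cv2
i=cv2.imread('pics/w2.png')[110:360,205:405];cv2.imwrite('pics/w2c.png',cv2.resize(i[:,:,:],None,fx=3,fy=3,interpolation=2)[:600])
i=cv2.imread('pics/w2.png')[110:310,205:405];cv2.imwrite('pics/w2c.png',cv2.resize(i,None,fx=3,fy=3,interpolation=2))
E
```

```text
[[ 496.6 -175.9   60. ]
 [ 669.7 -245.5   60. ]
 [ 471.1 -241.4   60. ]
 [ 644.2 -310.1   60. ]] mean [ 570.4 -243.2   60. ]
158.07857761142466 186.5450818684312
158.36494382775672 186.2435823232256
[[ 571.2 -242.1  100. ]] mean [ 571.2 -242.1  100. ]
[[ 571.8 -243.6   75. ]] mean [ 571.8 -243.6   75. ]
```

View pics/w2c.png

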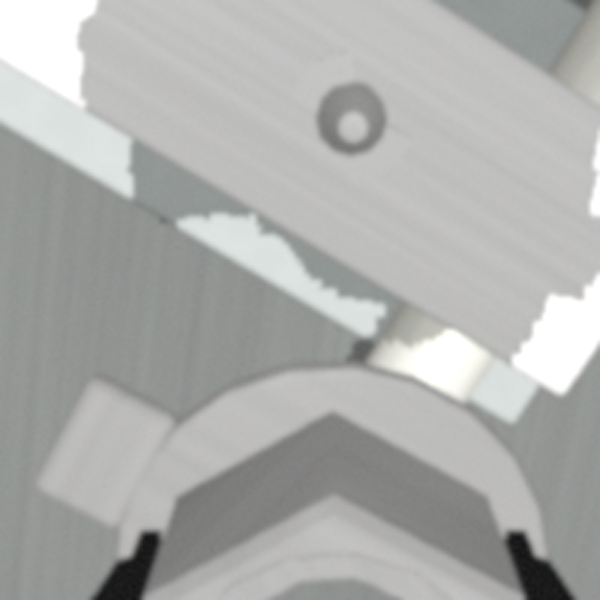

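```bash
echo tip; python3 d.py 110 322.7 152.3; echo core; python3 d.py 80 322 149.7
echo ear; python3 d.py 208 237.3 236 263.3 249.3  217.7 271 243.3 285; python3 d.py 208 227.5 253.5; python3 d.py 208 311.7 232.7; python3 go.py 571 -243 100 8.3
python3 - <<'E'
import pickle;print(pickle.load(open('last.pkl','rb'))[1].round(3))
E
```

```text
tip
[[ 571.8 -243.6  110. ]] mean [ 571.8 -243.6  110. ]
core
[[ 571.8 -243.8   80. ]] mean [ 571.8 -243.8   80. ]
ear
[[ 536.2 -280.8  208. ]
 [ 548.9 -285.3  208. ]
 [ 528.8 -299.6  208. ]
 [ 541.6 -304.8  208. ]] mean [ 538.9 -292.6  208. ]
160.42489316034207 13.486593699822489
157.81538254444845 13.854030284683574
[[ 532.6 -290.   208. ]] mean [ 532.6 -290.   208. ]
[[ 570.1 -273.7  208. ]] mean [ 570.1 -273.7  208. ]
pos [ 577.91 -307.91  218.23] zang 9.124252555230703 tilt y [-0.    0.01 -1.  ] q [-33.9   30.52  84.38   0.19  65.36 -43.1 ] F [-0.92  0.1  -5.09] open 49.56397375343954 t 6.15
world d [  -6.91   64.91 -118.23] tool d cm [-6.46 11.86  0.36] turn y 0.8242525552307001 0.8242525552307018
[[ 9.87000e-01  1.52000e-01  4.50000e-02  5.64359e+02]
 [ 1.59000e-01 -9.44000e-01 -2.89000e-01 -2.25052e+02]
 [-1.00000e-03  2.93000e-01 -9.56000e-01  3.87429e+02]
 [ 0.00000e+00  0.00000e+00  0.00000e+00  1.00000e+00]]
```

Emit:
{"fn": "apply_moves", "kwargs": {
  "increments": [
    [[-3.3,1.5,0.2],[0,0.8,0],4.0],
    [[-3.2,3,0.2],[0,0,0],4.0],
    [[0,3,0],[0,0,0],4.0],
    [[0,0,0],[0,0,0],4.0],
    [[0,0,0],[0,0,0],4.0]
  ]
}}

```text
t: 6.78
eef_pos: [572.6, -241.9, 143.9]
tcp_rot: [-1.569, 0.003, -1.427]
ft_force: [-0.6, -0.4, -3.4]
opening: 0.524
```

```bash
python3 go.py 571.6 -242.7 92 8.3
```

```text
pos [ 572.65 -241.92  143.85] zang 8.232716910191703 tilt y [ 0.  0. -1.] q [-29.07  32.15  94.11   0.24  53.77 -37.45] F [-0.6  -0.44 -3.37] open 49.80009624690379 t 6.775
world d [ -1.05  -0.78 -51.85] tool d cm [ 0.08  5.18 -0.12] turn y -0.06728308980829922 -0.06728308980829745
```

Emit:
{"fn": "apply_moves", "kwargs": {
  "increments": [
    [[0.1,1.5,-0.1],[0,0,0],4.0],
    [[0,1.5,0],[0,0,0],4.0],
    [[0,1.2,0],[0,0,0],4.0],
    [[0,0,0],[0,0,0],4.0],
    [[0,0,0],[0,0,0],4.0]
  ]
}}

```text
t: 7.4
eef_pos: [572.4, -244.3, 100.5]
tcp_rot: [-1.567, 0.001, -1.428]
ft_force: [0.7, 0.1, -4.7]
opening: 0.526
```

```bash
python3 go.py 571.6 -242.7 92 8.3; cat > sd.py <<'E'
from h import *
p,C=shot('side'); import sys; cv2.imwrite('pics/'+sys.argv[1]+'.png',cv2.resize(p['img'][230:400,430:630,::-1],None,fx=3,fy=3,interpolation=2))
E
python3 sd.py s1
```

```text
pos [ 572.38 -244.29  100.5 ] zang 8.164000330619642 tilt y [ 0.  0. -1.] q [-29.28  35.19  96.16   0.26  48.54 -37.61] F [ 0.71  0.12 -4.73] open 49.9327173686002 t 7.4
world d [-0.78  1.59 -8.5 ] tool d cm [-0.17  0.85 -0.06] turn y -0.1359996693803538 -0.13599966938035912
```

View pics/s1.png

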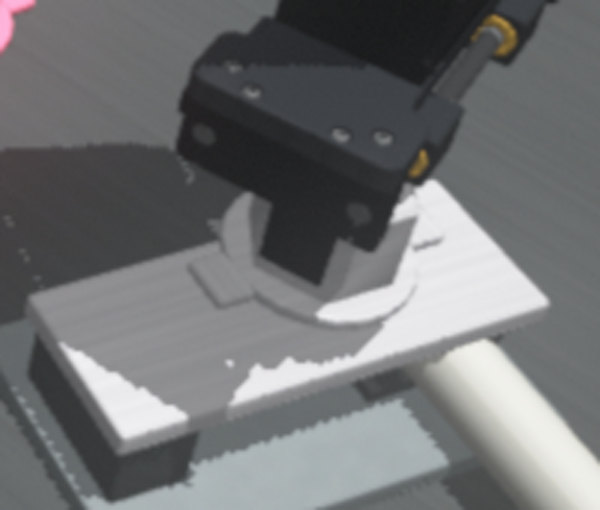

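Emit:
{"fn": "apply_moves", "kwargs": {
  "increments": [
    [[-0.15,0.3,-0.05],[0,0,0],4.0],
    [[0,0.3,0],[0,0,0],4.0],
    [[0,0.2,0],[0,0,0],4.0],
    [[0,0.2,0],[0,0,0],4.0],
    [[0,0,0],[0,0,0],4.0]
  ]
}}

```text
t: 8.07
eef_pos: [572.0, -242.9, 91.4]
tcp_rot: [-1.566, 0.0, -1.428]
ft_force: [-0.7, 0.7, -2.3]
opening: 0.523
```

```bash
python3 go.py 571.6 -242.7 92 8.3
```

```text
pos [ 572.02 -242.86   91.36] zang 8.175756916788867 tilt y [ 0.  0. -1.] q [-29.17  35.77  96.75   0.25  47.26 -37.52] F [-0.69  0.69 -2.33] open 49.67774702106884 t 8.075
world d [-0.42  0.16  0.64] tool d cm [-0.02 -0.06 -0.04] turn y -0.12424308321112676 -0.12424308321113386
```

Emit:
{"fn": "apply_moves", "kwargs": {
  "increments": [
    [[0,0.1,0],[0,0,0],4.0],
    [[0,0.1,0],[0,0,0],4.0],
    [[0,0.1,0],[0,0,0],4.0],
    [[0,0.1,0],[0,0,0],4.0],
    [[0,0,0],[0,0,0],4.0]
  ]
}}

```text
t: 8.7
eef_pos: [572.0, -242.9, 91.5]
tcp_rot: [-1.564, -0.001, -1.428]
ft_force: [0.4, -0.8, -4.4]
opening: 0.528
```

```bash
python3 go.py 571.6 -242.7 92 8.3
```

```text
pos [ 572.02 -242.86   91.45] zang 8.18965335088029 tilt y [ 0.01 -0.   -1.  ] q [-29.17  35.73  96.84   0.24  47.09 -37.52] F [ 0.36 -0.81 -4.4 ] open 50.11893631691233 t 8.7
world d [-0.42  0.16  0.55] tool d cm [-0.02 -0.06 -0.04] turn y -0.11034664911970538 -0.1103466491197107
```

Emit:
{"fn": "apply_moves", "kwargs": {
  "increments": [
    [[0,0.2,0],[0,0,0],4.0],
    [[0,0.3,0],[0,0,0],4.0],
    [[0,0.3,0],[0,0,0],4.0],
    [[0,0.3,0],[0,0,0],4.0],
    [[0,0.3,0],[0,0,0],4.0]
  ]
}}

```text
t: 9.32
eef_pos: [572.2, -243.2, 90.7]
tcp_rot: [-1.56, -0.006, -1.427]
ft_force: [-11.8, 5.4, 31.8]
opening: 0.522
```

```bash
python3 go.py 571.6 -242.7 92 8.3
```

```text
pos [ 572.18 -243.2    90.69] zang 8.245794437427222 tilt y [ 0.01 -0.   -1.  ] q [-29.17  35.69  97.08   0.17  46.51 -37.52] F [-11.77   5.43  31.85] open 49.63472483310992 t 9.325
world d [-0.58  0.5   1.31] tool d cm [-0.06 -0.13 -0.05] turn y -0.054205562572775534 -0.05420556257277909
```

Emit:
{"fn": "apply_moves", "kwargs": {
  "increments": [
    [[0,-0.1,0],[0,0,0],4.0],
    [[0,0,0],[0,-9.5,0],4.0],
    [[0,0,0],[0,-9.5,0],4.0],
    [[0,0,0],[0,-9.5,0],4.0],
    [[0,0,0],[0,-9.5,0],4.0]
  ]
}}

```text
t: 9.95
eef_pos: [572.5, -243.4, 90.2]
tcp_rot: [-1.566, -0.012, -0.744]
ft_force: [0.2, -0.4, -5.1]
opening: 0.53
```

```bash
python3 go.py 571.6 -242.7 91.4 73.3
```

```text
pos [ 572.49 -243.42   90.2 ] zang 47.375362716023886 tilt y [ 0.01 -0.   -1.  ] q [-29.17  35.74  97.07   0.17  46.44 -76.66] F [ 0.24 -0.38 -5.06] open 50.36019551555498 t 9.95
world d [-0.89  0.72  1.2 ] tool d cm [-0.11 -0.12 -0.01] turn y -25.92463728397611 -25.92463728397611
```

Emit:
{"fn": "apply_moves", "kwargs": {
  "increments": [
    [[0,0,0],[0,-9,0],4.0],
    [[0,0,0],[0,-9,0],4.0],
    [[0,0,0],[0,-8,0],4.0],
    [[0,0.3,0],[0,0,0],4.0],
    [[0,0.3,0],[0,0,0],4.0]
  ]
}}

```text
t: 10.58
eef_pos: [572.6, -243.6, 80.6]
tcp_rot: [-1.571, -0.011, -0.278]
ft_force: [0.2, 0.1, -4.8]
opening: 0.525
```

```bash
python3 go.py 571.6 -242.7 76 73.3
```

```text
pos [ 572.56 -243.59   80.62] zang 74.0488835285947 tilt y [ 0.01 -0.   -1.  ] q [ -29.18   36.52   97.34    0.18   45.53 -103.36] F [ 0.16  0.12 -4.81] open 49.90555347260496 t 10.575
world d [-0.96  0.89 -4.62] tool d cm [-0.12  0.46  0.06] turn y 0.7488835285947033 0.7488835285947033
```

Emit:
{"fn": "apply_moves", "kwargs": {
  "increments": [
    [[-0.05,0.3,0.05],[0,0,0],4.0],
    [[0,0.15,0],[0,0,0],4.0],
    [[0,0.15,0],[0,0,0],4.0],
    [[0,0.2,0],[0,0,0],4.0],
    [[0,0.2,0],[0,0,0],4.0]
  ]
}}

```text
t: 11.2
eef_pos: [572.9, -243.2, 76.1]
tcp_rot: [-1.572, -0.014, -0.283]
ft_force: [-7.1, 1.7, 18.1]
opening: 0.525
```

```bash
python3 go.py 571.6 -242.7 76 73.3
```

```text
pos [ 572.89 -243.21   76.14] zang 73.78906647759679 tilt y [ 0.01 -0.01 -1.  ] q [ -29.13   36.81   97.62    0.16   44.74 -103.03] F [-7.1   1.66 18.08] open 49.86177326361497 t 11.2
world d [-1.29  0.51 -0.14] tool d cm [-0.14  0.01  0.01] turn y 0.48906647759679345 0.48906647759679345
```

Emit:
{"fn": "apply_moves", "kwargs": {
  "increments": [
    [[0,0,0],[0,0,0],4.0],
    [[0,-0.1,0],[0,0,0],4.0],
    [[0,0,0],[0,9.5,0],4.0],
    [[0,0,0],[0,9.5,0],4.0],
    [[0,0,0],[0,9.5,0],4.0]
  ]
}}

```text
t: 11.82
eef_pos: [572.7, -243.1, 76.4]
tcp_rot: [-1.565, -0.013, -0.797]
ft_force: [0.2, -0.6, -3.8]
opening: 0.528
```

```bash
python3 go.py 571.6 -242.7 76 -1.7; python3 -c "
from h import *;print(readout.state()['moment'])"
```

```text
pos [ 572.72 -243.1    76.44] zang 44.331615998466404 tilt y [ 0.01 -0.   -1.  ] q [-29.13  36.79  97.62   0.16  44.81 -73.57] F [ 0.17 -0.57 -3.79] open 50.13000910825596 t 11.825
world d [-1.12  0.4  -0.44] tool d cm [-0.11  0.04 -0.05] turn y 46.03161599846641 46.03161599846641
[-0.13171932  0.03572503 -0.01153257]
```

Emit:
{"fn": "apply_moves", "kwargs": {
  "increments": [
    [[0,0,0],[0,9.5,0],4.0],
    [[0,0,0],[0,9.5,0],4.0],
    [[0,0,0],[0,9.5,0],4.0],
    [[0,0,0],[0,8.5,0],4.0],
    [[0,0,0],[0,4,0],4.0]
  ]
}}

```text
t: 12.45
eef_pos: [572.4, -245.0, 76.6]
tcp_rot: [-1.559, -0.008, -1.538]
ft_force: [-0.6, -0.3, 0.8]
opening: 0.527
```

```bash
python3 go.py 571.6 -242.7 76 -1.7; python3 -c "
from h import *;print(readout.state()['moment'])"
```

```text
pos [ 572.43 -245.04   76.55] zang 1.8774140242797053 tilt y [ 0.01 -0.01 -1.  ] q [-29.22  36.81  97.53  -0.09  44.85 -31.03] F [-0.59 -0.31  0.77] open 50.03897350880787 t 12.45
world d [-0.83  2.34 -0.55] tool d cm [-0.24  0.05 -0.08] turn y 3.5774140242797046 3.5774140242797055
[0.00110748 0.66561515 0.15642889]
```

Emit:
{"fn": "apply_moves", "kwargs": {
  "increments": [
    [[0,0,0],[0,3,0],4.0],
    [[0,0,0],[0,3,0],4.0],
    [[0,0,0],[0,3,0],4.0],
    [[0,0,0],[0,0,0],4.0],
    [[0,0,0],[0,0,0],4.0]
  ]
}}

```text
t: 13.08
eef_pos: [573.2, -244.5, 76.6]
tcp_rot: [-1.558, -0.006, -1.698]
ft_force: [-0.2, 1.1, -0.3]
opening: 0.525
```

```bash
python3 go.py 571.6 -242.7 76 -1.7; python3 -c "
from h import *;print(readout.state()['moment'])"; python3 sd.py s2
```

```text
pos [ 573.15 -244.46   76.62] zang -7.296922437093046 tilt y [ 0.01 -0.01 -1.  ] q [-29.15  36.83  97.47  -0.08  44.88 -21.79] F [-0.23  1.13 -0.27] open 49.85854380022091 t 13.075
world d [-1.55  1.76 -0.62] tool d cm [-0.16  0.06 -0.18] turn y -5.596922437093042 -5.5969224370930455
[0.06249726 0.44167785 0.35487233]
```

View pics/s2.png

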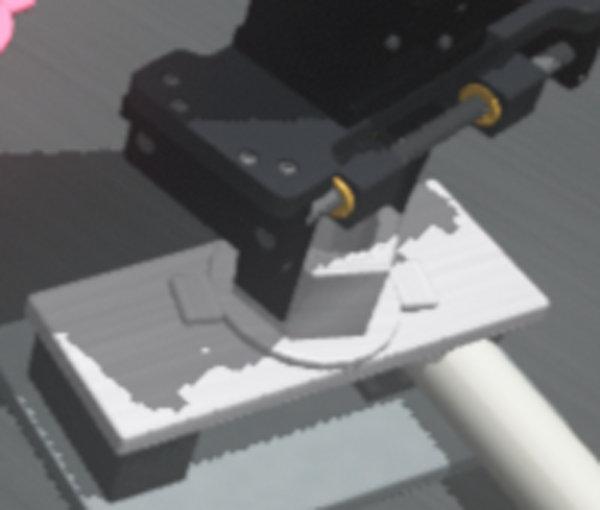

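Emit:
{"fn": "apply_moves", "kwargs": {
  "increments": [
    [[0,0,0],[0,-4,0],4.0],
    [[0,0,0],[0,0,0],4.0],
    [[0,0,0],[0,0,0],9.5],
    [[0,0,0],[0,0,0],9.5],
    [[0,0,0],[0,0,0],9.5]
  ]
}}

```text
t: 13.75
eef_pos: [573.8, -244.8, 77.0]
tcp_rot: [-1.556, -0.007, -1.631]
ft_force: [-0.1, -0.9, 0.1]
opening: 0.784
```

Emit:
{"fn": "apply_moves", "kwargs": {
  "increments": [
    [[0,0,0],[0,0,0],9.5],
    [[0,0,0],[0,0,0],9.5],
    [[0,0,0],[0,0,0],9.5],
    [[0,0,0],[0,0,0],9.5],
    [[0,0,0],[0,0,0],9.5]
  ]
}}

```text
t: 14.38
eef_pos: [573.9, -244.9, 77.1]
tcp_rot: [-1.556, -0.007, -1.631]
ft_force: [-0.2, -0.5, 0.6]
opening: 0.995
```

Emit:
{"fn": "apply_moves", "kwargs": {
  "increments": [
    [[0,-2,0],[0,0,0],9.5],
    [[0,-4,0],[0,0,0],9.5],
    [[0,-6,0],[0,0,0],9.5],
    [[3,-4,0],[0,0,0],9.5],
    [[4,0,0],[0,0,0],9.5]
  ]
}}

```text
t: 15.0
eef_pos: [567.5, -312.7, 242.5]
tcp_rot: [-1.557, -0.007, -1.628]
ft_force: [-0.9, 0.4, -0.4]
opening: 1.0
```

```bash
python3 go.py 571.6 -242.7 76 -1.7; python3 c.py w3 ear_nut stud_seat; python3 - <<'E'
import cv2
i=cv2.imread('pics/w3.png');cv2.imwrite('pics/w3.png',i)
E
```

```text
pos [ 567.53 -312.67  242.47] zang -3.268447130493498 tilt y [ 0.01 -0.01 -1.  ] q [-34.71  28.31  84.49   0.06  66.34 -31.47] F [-0.91  0.38 -0.43] open 95.01562749251731 t 15.0
world d [   4.07   69.97 -166.47] tool d cm [-7.13 16.6  -0.21] turn y -1.568447130493496 -1.568447130493498
[[   1.    -0.1   -0.   569.5]
 [  -0.1   -1.    -0.3 -227.3]
 [   0.     0.3   -1.   410.6]
 [   0.     0.     0.     1. ]]
stud_seat 0.89 [ 572.1 -245.    57.6] [314.3 138.2]
stud_seat 0.69 [ 572.5 -245.8   69.2] [315.  139.9]
```

View pics/w3.png

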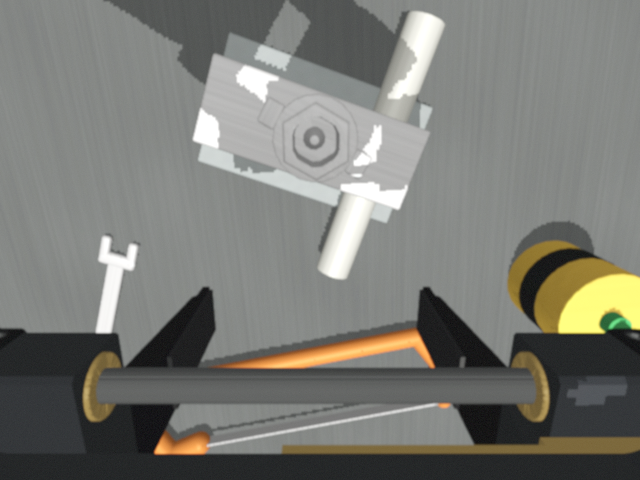

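```bash
python3 - <<'E'
import cv2
i=cv2.imread('pics/w3.png')[65:215,215:415];i=cv2.resize(i,None,fx=4,fy=4,interpolation=2)
i=cv2.createCLAHE(4,(4,4)).apply(cv2.cvtColor(i,6));cv2.imwrite('pics/w3c.png',i)
E
```

```text
(no output)
```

View pics/w3c.png

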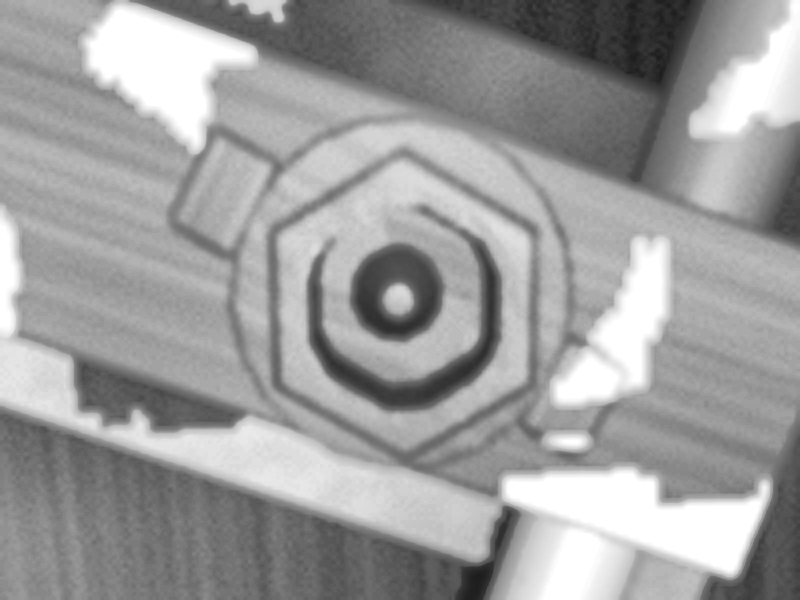

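```bash
python3 d.py 66 263 108.2 367.2 168; python3 d.py 66 268 97 284 106 258 119.5 272 128.5;  python3 d.py 60 214 55 429 131 194 137 401 209; python3 d.py 110 314.5 139.5
```

```text
[[ 531.9 -218.6   66. ]
 [ 615.6 -271.7   66. ]] mean [ 573.7 -245.2   66. ]
147.6160667804081 99.07804445170811
[[ 536.7 -210.3   66. ]
 [ 549.  -217.9   66. ]
 [ 527.  -227.1   66. ]
 [ 537.7 -234.8   66. ]] mean [ 537.6 -222.5   66. ]
148.37731864185295 14.432765198935128
144.40882996418932 13.250675119362162
[[ 496.4 -176.4   60. ]
 [ 669.1 -244.7   60. ]
 [ 471.1 -238.    60. ]
 [ 645.9 -310.5   60. ]] mean [ 570.6 -242.4   60. ]
158.4408975612741 185.73549503699587
157.45070774666524 189.23225716443824
[[ 571.8 -243.3  110. ]] mean [ 571.8 -243.3  110. ]
```

```bash
python3 -c "
from h import *;print(env.job_done(), readout.state()['t'])"
```

```text
the job is handed in; nothing more can be done
the job is handed in; nothing more can be done
```

The eared nut is on the stud, turned clockwise under the thread to its stop and lying on the strap. I handed the job in at about 15 s of arm time; the system gave no verdict.

- **On the thread:** I set it on the crests with its ears along the strap and pressed with about 35 N; the tool height put the underside about 75 mm above the bench.
- **Dropped in:** I turned it back 65° and it went down with almost no resistance until the collar met the strap, with the underside at about 60 mm.
- **Turned under:** I turned it clockwise until the torque rose, backed off 4°, let go and withdrew.

**Last wrist picture:** the ears are about 10° clockwise of the strap, where the stop should be. The axis is about 2–3 mm off the stud's, within the 8 mm limit, and the gripper is clear of everything.

**Checks that disagreed or failed:**
- The gripper angle before backing off suggested about 15° past the strap. I take the difference as slip or give in the grip, since the picture shows 10°.
- The network no longer found the nut once it was on the stud, so the final pose comes from ear and strap positions I read off the picture.

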